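# Unstack the medicine containers into their trays

## Task

Take the stack of medicine containers apart from the top down, one at a time, and stand each upright and flat inside the wooden tray or dish made for its shape and size: slim bottle in the small round dish, pot in the large round dish, square box in the square tray, oblong box in the oblong tray. Set them down without dropping or tipping any, let go of each, and leave the test meter and the glass vial where they are.

Things in the scene. Friction and masses are not known exactly. Their poses are not given: they have to be found in the camera images.
- slim_bottle_center (a point): top of the stack at the start: slim round white plastic bottle with a screw cap, 30 mm diameter, 52 mm tall; point at its centre, half-way up (26 mm above its underside); z up its axis. About 50 g
- round_pot_center (a point): second from the top: round white lidded pot, 46 mm diameter, 52 mm tall; point at its centre, 26 mm above its underside; z up. About 70 g
- square_box_center (a point): third from the top: square white lidded plastic box, 58 x 58 mm (x, y), 52 mm tall; point at its centre, 26 mm above its underside; x and y along its sides, z up. About 90 g
- long_box_center (a point): bottom of the stack, on the counter: oblong white lidded plastic box, 96 mm along x, 62 mm along y, 52 mm tall; point at its centre, 26 mm above its underside; z up. About 130 g. All four containers are closed, solid to grip, with flat tops and bottoms, and stand loose on one another, roughly centred, each turned a little differently
- small_dish: the smaller round wooden dish, for the slim bottle: 50 mm inside diameter, 58 mm outside; fixed to the counter. Like all four dishes and trays, it has a flat floor 3 mm above the counter and an upright rim whose top is 8 mm above the counter (5 mm above the floor), 4 mm thick. Origin: centre of the underside, at counter height
- large_dish: the larger round wooden dish, for the round pot: 68 mm inside diameter, 76 mm outside; fixed, floor 3 mm and rim 8 mm above the counter. Origin: centre of the underside
- square_tray: square wooden tray, for the square box: 80 x 80 mm inside, 88 x 88 mm outside, sides along x and y; fixed, floor 3 mm and rim 8 mm above the counter. Origin: centre of the underside
- long_tray: oblong wooden tray, for the oblong box: inside 116 mm along x and 82 mm along y, outside 124 x 90 mm; fixed, floor 3 mm and rim 8 mm above the counter. Origin: centre of the underside
- meter_center (a point): bystander: grey hand-held test meter lying flat on the counter, dark screen, 88 mm along x, 54 mm along y, 20 mm tall, loose; point at its centre, 10 mm up. Leave it where it lies
- glass_vial_center (a point): bystander: small clear glass vial with a metal cap standing on the counter, 24 mm diameter, 45 mm tall, loose; point at its centre, 22.5 mm up. Leave it standing where it is
There are look-alikes about, which are no part of the job. What is shaped like the part that bears long_box_center but orange is not meant. Leave any purple look-alike of the long_tray alone.

How it is judged (in metres and radians):
On the way, in this order (a step that is already met when the one before it is completed fails the run):
1. the slim bottle stands flat inside its own place, let go, and those before it still do (horizontal distance between slim_bottle_center and small_dish below 0.017 m and z of slim_bottle_center in the frame of small_dish between 0.026 and 0.031 m and angle between slim_bottle_center's own z axis and vertical below 0.05 rad and contact force between the fingers and slim_bottle below 0.05 N), for 0.2 s.
2. the round pot stands flat inside its own place, let go, and those before it still do (horizontal distance between slim_bottle_center and small_dish below 0.017 m and z of slim_bottle_center in the frame of small_dish between 0.026 and 0.031 m and angle between each of slim_bottle_center, round_pot_center's own z axis and vertical below 0.05 rad and horizontal distance between round_pot_center and large_dish below 0.017 m and z of round_pot_center in the frame of large_dish between 0.026 and 0.031 m and contact force between the fingers and round_pot below 0.05 N), for 0.2 s.
3. the square box stands flat inside its own place, let go, and those before it still do (horizontal distance between slim_bottle_center and small_dish below 0.017 m and z of slim_bottle_center in the frame of small_dish between 0.026 and 0.031 m and angle between each of slim_bottle_center, round_pot_center, square_box_center's own z axis and vertical below 0.05 rad and horizontal distance between round_pot_center and large_dish below 0.017 m and z of round_pot_center in the frame of large_dish between 0.026 and 0.031 m and horizontal distance between square_box_center and square_tray below 0.017 m and z of square_box_center in the frame of square_tray between 0.026 and 0.031 m and contact force between the fingers and square_box below 0.05 N), for 0.2 s.
4. the long box stands flat inside its own place, let go, and those before it still do (horizontal distance between slim_bottle_center and small_dish below 0.017 m and z of slim_bottle_center in the frame of small_dish between 0.026 and 0.031 m and angle between each of slim_bottle_center, round_pot_center, square_box_center, long_box_center's own z axis and vertical below 0.05 rad and horizontal distance between round_pot_center and large_dish below 0.017 m and z of round_pot_center in the frame of large_dish between 0.026 and 0.031 m and horizontal distance between square_box_center and square_tray below 0.017 m and z of square_box_center in the frame of square_tray between 0.026 and 0.031 m and horizontal distance between long_box_center and long_tray below 0.017 m and z of long_box_center in the frame of long_tray between 0.026 and 0.031 m and angle between the x axis of long_box_center and the x axis of long_tray, either way round below 0.26 rad and contact force between the fingers and long_box below 0.05 N), for 0.2 s.
At the end, for the whole second after the job is handed in: All four containers stand upright (within 3 degrees), at rest and let go, flat on the floor (height within 2 mm above, 3 mm below) of their own tray or dish and inside its rim (centres within 17 mm horizontally; oblong box's length along the tray's within 15 degrees) (horizontal distance between slim_bottle_center and small_dish below 0.017 m and z of slim_bottle_center in the frame of small_dish between 0.026 and 0.031 m and angle between each of slim_bottle_center, round_pot_center, square_box_center, long_box_center's own z axis and vertical below 0.05 rad and horizontal distance between round_pot_center and large_dish below 0.017 m and z of round_pot_center in the frame of large_dish between 0.026 and 0.031 m and horizontal distance between square_box_center and square_tray below 0.017 m and z of square_box_center in the frame of square_tray between 0.026 and 0.031 m and horizontal distance between long_box_center and long_tray below 0.017 m and z of long_box_center in the frame of long_tray between 0.026 and 0.031 m and angle between the x axis of long_box_center and the x axis of long_tray, either way round below 0.26 rad and linear speed of each of slim_bottle, round_pot, square_box, long_box below 0.01 m/s and angular speed of each of slim_bottle, round_pot, square_box, long_box below 0.1 rad/s); the robot touches nothing.
It fails at once if a container is tipped over (more than 30 degrees) (angle between any of slim_bottle_center, round_pot_center, square_box_center, long_box_center's own z axis and vertical above 0.52 rad).
It fails at once if a container is dropped or knocked down (moves faster than 0.7 m/s with no finger on it: a fall of some 25 mm) ((linear speed of slim_bottle above 0.7 m/s and contact force between the fingers and slim_bottle below 0.05 N) or (linear speed of round_pot above 0.7 m/s and contact force between the fingers and round_pot below 0.05 N) or (linear speed of square_box above 0.7 m/s and contact force between the fingers and square_box below 0.05 N) or (linear speed of long_box above 0.7 m/s and contact force between the fingers and long_box below 0.05 N)).
It fails at once if the test meter is moved by more than 20 mm (distance of meter_center from where it was at the start of the episode above 0.02 m).
It fails at once if the glass vial is moved by more than 20 mm or tipped (distance of glass_vial_center from where it was at the start of the episode above 0.02 m or angle between glass_vial_center's own z axis and vertical above 0.4 rad).
It also fails if it takes over 136 s, if anything falls off the work surface, if the arm or the gripper's body presses on something with over 40 N, if the wrist force passes 120 N, or if a joint passes its speed limit or range.

## Robot

A 6-joint arm with a two-finger parallel gripper is mounted at the origin on the work surface. World frame = base frame: x ahead of the robot, y to its left, z up, the work surface at z = 0. Lengths are in mm, angles in rad, forces in N, time in s.
With the tool pointing down it reaches from about 275 to 775 mm from the base axis. Payload 14.6 kg.
Tool frame: the origin (TCP) lies at the very end of the fingers, on their centre line; the grasp point (between the pads) lies 19 mm behind it; z points along the fingers, y is the line along which they close (so a half turn about z gives the same grasp; the last joint's range is limited). The gripper opens to 85 mm and grips with 20 to 120 N. Pads are 22 mm wide; open, the fingers measure 114 mm over their backs; the gripper's body (76 mm by 85 mm) begins 54 mm behind the grasp point. The pads swing forward as they close: fully open they stand 13 mm farther back than shut.
Start: joints at [1.115, 0.263, -0.048, 1.259, 0, 1.415], TCP at [155.554, 501.429, 207.578] pointing down, gripper open.
Joint ranges: [-2.65, 2.65], [-0.89, 1.7], [-1.18, 1.37], [-2.13, 2.11], [-1.35, 1.29], [-3.14, 3.14]. Speed limits (rad/s): [1.89, 1.89, 2.57, 2.79, 3.14, 3.14].

## Interface

Orientations are given as a unit quaternion [x, y, z, w].
In Python, from rig import * gives the robot as it stands. The module is installed in compiled form; this text tells all that it offers.
- The arm moves only by the shell command python3 -m handwheel 'ROWS' [OPENING] [FORCE]. ROWS is text: rows parted by semicolons, each of 4 numbers parted by spaces: the shift along the world's x, y, z in mm, then the turn about the world's z in rad. In form: x y z twist; .... A call has 1 to 20 rows; each row shifts and turns the commanded pose from where the row before left it; what a row does not reach is not made up. A row lasts 1/8 s, in which the tool goes at most 62.5 mm and 10.7 degrees, less where a joint would pass 70% of its speed; a pose out of reach is approached as far as the arm can. A call with a gripper value outside its range is refused whole. OPENING is the closure, from -1 (fully open) to 1 (shut), so that 0 is half open, set as the call begins (- or left out, the last holds). The fingers move at their own pace and stop on an object; FORCE is the grip in N (left out, the last holds). Time passes only in rows, so rows that do not move let the fingers close. It gives the time, the measured TCP pose, the force, the opening and the grip force at its end, in the units of the state.
- get_state(): the state, without advancing time (a new reading comes with each control period).
- camera(name): name is "scene" or "top" or "wrist"; returns a dict with "frame" (420x560x3 uint8, red, green, blue), "fx", "fy", "cx", "cy" (pixels), "R" (3x3) and "t" (3): a world point X has camera coordinates R X + t. Camera axes: x right, y down, z forward; pixel columns grow to the right and rows downward; lengths in mm; the calibration is good to about 2 mm. A picture is of the moment at which its call begins. There is no depth.
- job_done(): hands the job in; it is judged then, once.
The state is a dict: "clock": time; "qpos": joint angles; "qvel": joint speeds; "joint_torque": joint torques, N m; "eef_pos": TCP position; "ee_rot": TCP orientation; "force": force on the tool from outside, world axes, zero at the start; "moment": the same for the moment, N m; "finger_gap": finger opening in mm; "grip_force": force on a finger pad.
Only numpy, scipy, OpenCV 4.12 (cv2) and the standard library are available. Lean on these libraries where they do the work, as an engineer would, in place of code of your own. Each camera call takes 0.05 s, during which the arm holds its last target. There are 200 camera calls.

## Working session

There is one attempt and no reset: what is moved stays moved. The work goes in short steps, Python scripts to look and compute and a shell command to move; the robot and the scene stay as the last step left them, time stands still between calls to the robot, and variables do not carry over. Pictures are saved under pics/ and viewed, at most 14 in all, crops included, and the job is handed in when it is done.

```bash
mkdir -p pics
cat > h.py <<'E'
from rig import *
import numpy as np, cv2
def snap(n,f):
    c=camera(n); cv2.imwrite('pics/'+f+'.png',c['frame'][:,:,::-1]); np.savez('pics/'+f+'.npz',**c); return c
def px(f,u,v,z):
    c=np.load('pics/'+f+'.npz'); d=c['R'].T@np.array([(u-c['cx'])/c['fx'],(v-c['cy'])/c['fy'],1]); o=-c['R'].T@c['t']
    return (o+d*(z-o[2])/d[2]).round(1)
def proj(f,X):
    c=np.load('pics/'+f+'.npz'); p=c['R']@np.array(X,float)+c['t']; return (p[:2]/p[2]*[c['fx'],c['fy']]+[c['cx'],c['cy']]).round(1)
def crop(f,u0,v0,u1,v1,s,out):
    im=cv2.imread('pics/'+f+'.png')[v0:v1,u0:u1]; cv2.imwrite('pics/'+out+'.png',cv2.resize(im,None,fx=s,fy=s,interpolation=cv2.INTER_CUBIC))
E
python3 - <<'E'
from h import *
for n in('scene','top'):
    c=snap(n,n+'0'); print(n,-c['R'].T@c['t'],c['fx'])
s=get_state(); print(s['eef_pos'],s['ee_rot'],s['finger_gap'],s['clock'])
E
```

```text
scene [1181.87119236   72.24373471 1025.79095271] 534.2329653299863
top [ 430.05158333  -66.3271097  1228.7659405 ] 393.8207093021385
[155.44263734 501.17511875 207.17993741] [ 1.49845475e-01  9.88709313e-01 -4.60082690e-04 -1.24407492e-04] 85.24876774880241 0.1
```

View pics/scene0.png

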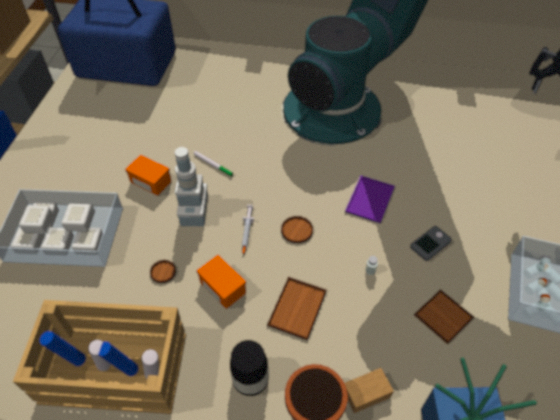

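View pics/top0.png

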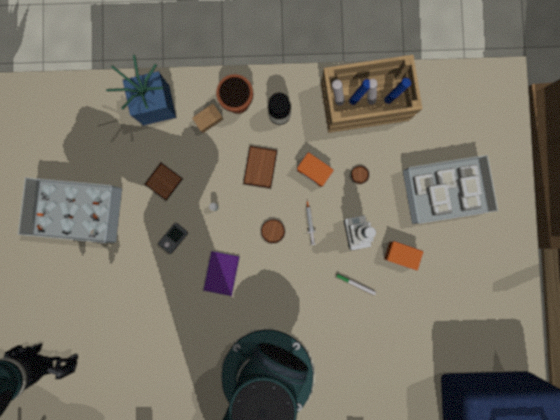

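The scene shows the stack at scene (190,190) / top (360,235). The small dish is at top (360,174), the large dish at (273,231), and the oblong wooden tray at (261,167) with its purple look-alike at (222,273). The square tray is at (163,181), the meter at (173,238) and the vial at (212,207). Orange boxes at (315,169) and (404,256) are look-alikes, so I leave them alone. Next, an enlarged crop to confirm.

Run:
```python
from h import *
crop('top0',140,140,300,250,5,'c1')
crop('top0',290,150,430,280,4.5,'c2')
```

```text
(no output)
```

View pics/c1.png

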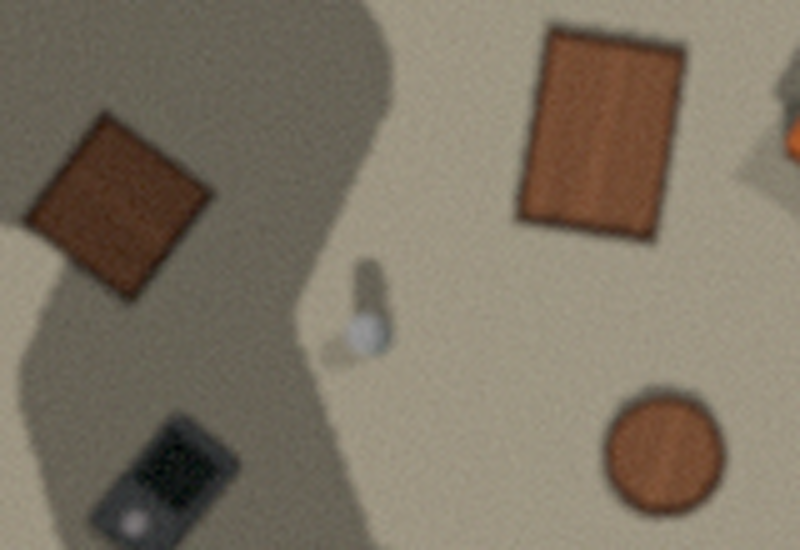

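View pics/c2.png

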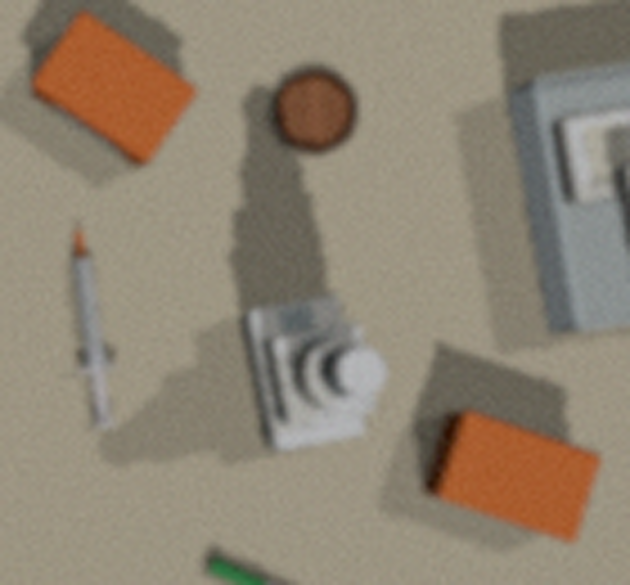

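c1: the square tray has corners near (103,112), (213,193), (131,302) and (24,220). The oblong wooden tray has corners (551,26), (686,45), (655,242) and (517,220). The large dish is centred at (664,454), the vial cap at (369,333) and the meter at (168,480).
c2: the small dish is centred at (314,110) and the bottle top at (358,368). The long box's left edge runs (248,311) to (270,447). The white stack and the brown trays are the ones meant. The orange boxes and the purple tray are not.

Run:
```python
from h import *
def A(x,y,z): return px('top0',140+(x+.5)/5-.5,140+(y+.5)/5-.5,z)
def B(x,y,z): return px('top0',290+(x+.5)/4.5-.5,150+(y+.5)/4.5-.5,z)
def rect(ps,n):
    ps=np.array(ps); e=np.diff(np.vstack([ps,ps[:1]]),axis=0)
    print(n,ps.mean(0).round(1),np.linalg.norm(e,axis=1).round(),np.arctan2(e[:,1],e[:,0]).round(3))
rect([A(*p,8) for p in[(103,112),(213,193),(131,302),(24,220)]],'sqtray')
rect([A(*p,8) for p in[(551,26),(686,45),(655,242),(517,220)]],'longtray')
print('ldish',A(664,454,8),A(604,454,8),A(724,454,8)); print('vial',A(369,333,45)); print('meter',A(168,480,20))
print('sdish',B(314,110,8),B(273,110,8),B(356,110,8)); print('bottle',B(358,368,208),B(331,368,208),B(386,368,208))
print('long edge',B(248,311,52),B(270,447,52)); print('pot',B(303,372,156))
print('sq',B(275,345,104),B(290,425,104))
for X in[(340,-240,0),(340,-240,208)]: print(proj('scene0',X),proj('top0',X))
crop('scene0',130,130,260,290,3.7,'c3')
```

```text
sqtray [606.4 307.4   8. ] [86. 85. 85. 83.] [-2.231  2.479  0.894 -0.647]
longtray [643.8   3.6   8. ] [ 86. 125.  87. 124.] [-1.741  2.96   1.383 -0.196]
ldish [442.4 -29.6   8. ] [443.4   7.6   8. ] [441.3 -66.8   8. ]
vial [519.9 145.2  45. ]
meter [435.  274.9  20. ]
sdish [ 610.1 -305.4    8. ] [ 610.9 -277.1    8. ] [ 609.2 -334.5    8. ]
bottle [ 430.7 -285.7  208. ] [ 431.1 -270.2  208. ] [ 430.2 -301.8  208. ]
long edge [ 470.6 -247.9   52. ] [ 380.3 -259.1   52. ]
pot [ 429.2 -263.6  156. ]
sq [ 446.8 -256.1  104. ] [ 396.  -263.7  104. ]
[221.2 186.4] [341.2 261.5]
[212.8 125.7] [352.8 267.1]
```

View pics/c3.png

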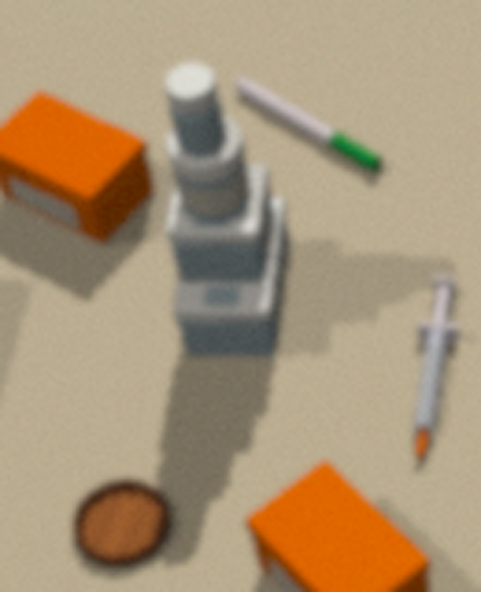

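Sizes and heights are consistent (dishes 75 and 57 mm, tray sides ~86 and 124 mm, bottle 31 mm). The stack is at about (429,-285). I move above it and look with the wrist camera.

```bash
python3 -m handwheel '10 -40 10 0.021;10 -40 10 0.021;10 -40 10 0.021;10 -40 10 0.021;10 -40 10 0.021;10 -40 10 0.021;10 -40 10 0.021;10 -40 10 0.021;10 -40 10 0.021;10 -40 10 0.021;10 -40 10 0.021;10 -40 0 0.021;20 -40 0 0.021;20 -40 0 0.021;20 -40 0 0.021;20 -40 0 0.021;20 -40 0 0.021;20 -40 0 0.021;20 -40 0 0.021;15 -26 0 0.021' -1 30; python3 -m handwheel '0 0 0 0;0 0 0 0;0 0 0 0'
python3 - <<'E'
from h import *
s=get_state(); print(s['eef_pos'],s['ee_rot'],s['qpos'],s['force'])
c=snap('wrist','w1'); print(-c['R'].T@c['t'],c['fx'],c['R'])
for z in (0,104,156,208): print(proj('w1',(430,-285,z)))
E
```

```text
clock: 2.6
eef_pos: [431.0, -286.2, 316.9]
ee_rot: [-0.06, 0.998, 0.0, -0.0]
force: [-0.2, 0.8, 0.2]
finger_gap: 85.5
grip_force: 0.0
clock: 2.98
eef_pos: [430.2, -283.7, 318.0]
ee_rot: [-0.06, 0.998, -0.0, 0.0]
force: [0.4, -0.4, -0.2]
finger_gap: 85.3
grip_force: 0.0
[ 430.20469363 -283.73686289  317.97992363] [-5.97398825e-02  9.98213957e-01 -1.24602090e-04  1.65736435e-04] [-7.41314258e-01  2.39481404e-01  2.15917744e-01  1.54682303e+00
  6.46082899e-05 -8.60865194e-01] [ 0.41343941 -0.39410231 -0.16962528]
[ 363.9393325  -292.03144187  483.22544216] 292.9429128780465 [[-1.18544268e-01  9.92948650e-01  4.83761012e-04]
 [ 9.57774156e-01  1.14216370e-01  2.63862249e-01]
 [ 2.61946411e-01  3.17426911e-02 -9.64560252e-01]]
[275.1 168. ]
[275.  178.9]
[274.9 186.8]
[274.8 197.5]
```

View pics/w1.png

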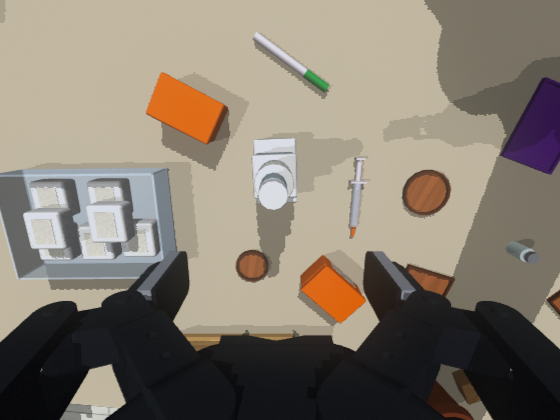

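The wrist picture is sharp: bottle top near (274,190), stack at (253–297, 138–205), small dish at (253,265), large dish at (427,192). Next I enlarge the stack.

Run:
```python
from h import *
crop('w1',230,130,320,215,7,'c4')
```

```text
(no output)
```

View pics/c4.png

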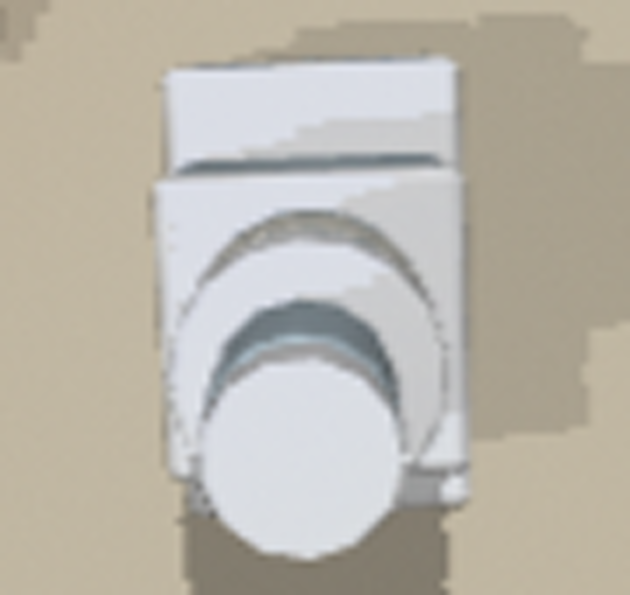

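c4: bottle top centre (304,457), pot top centre (310,375). The square top has corners (155,181), (462,172), (468,468) and (174,477). The long box's top edge runs (167,72) to (452,60).

Run:
```python
from h import *
def B(x,y,z): return px('w1',230+(x+.5)/7-.5,130+(y+.5)/7-.5,z)
print('bottle',B(304,457,208),B(203,457,208),B(404,457,208),B(304,557,208))
print('pot',B(310,375,156),B(175,375,156),B(445,375,156),B(310,240,156))
q=np.array([B(*p,104) for p in[(155,181),(462,172),(468,468),(174,477)]]);e=np.roll(q,-1,0)-q
print('sq',q.mean(0),np.linalg.norm(e,axis=1),np.arctan2(e[:,1],e[:,0])); print(q)
a,b=B(167,72,52),B(452,60,52);print('long',a,b,np.linalg.norm(b-a),np.arctan2(b[1]-a[1],b[0]-a[0]),B(468,500,52))
for n,p in(('sd',[(236,265),(269,265),(253,250),(253,281)]),('ld',[(403,192),(451,192),(427,169),(427,216)])): print(n,[px('w1',*u,8) for u in p])
```

```text
bottle [ 427.6 -287.   208. ] [ 429.2 -300.8  208. ] [ 425.9 -273.3  208. ] [ 441.8 -285.3  208. ]
pot [ 425.9 -286.7  156. ] [ 428.5 -308.4  156. ] [ 423.4 -265.   156. ] [ 404.3 -289.2  156. ]
sq [ 426.725 -285.975  104.   ] [56.2161009  55.58506994 55.9343365  55.73149917] [ 1.71898261  0.15716304 -1.42004995 -2.97939382]
[[ 403.4 -318.2  104. ]
 [ 395.1 -262.6  104. ]
 [ 450.  -253.9  104. ]
 [ 458.4 -309.2  104. ]]
long [ 386.5 -321.5   52. ] [ 377.1 -263.7   52. ] 58.55937158132762 1.7320146482548153 [ 468.9 -247.7   52. ]
sd [array([ 608.7, -333.9,    8. ]), array([ 601.8, -275.6,    8. ]), array([ 576.4, -306.7,    8. ]), array([ 636.7, -300.7,    8. ])]
ld [array([443.4, -69.7,   8. ]), array([434. ,   9.5,   8. ]), array([401.3, -39.8,   8. ]), array([479.4, -19.5,   8. ])]
```

```bash
python3 -m handwheel '-2.5 -3 -20 0.02;0 0 -20 0.015;0 0 -25 0;0 0 -25 0;0 0 -20 0;0 0 -15 0;0 0 -13 0;0 0 -10 0;0 0 0 0;0 0 0 0;0 0 0 0' -1; python3 -m handwheel '0 0 0 0;0 0 0 0;0 0 0 0;0 0 0 0;0 0 0 0;0 0 0 0;0 0 0 0;0 0 0 0' 1 30
```

```text
clock: 4.4
eef_pos: [428.3, -287.8, 170.0]
ee_rot: [-0.077, 0.997, -0.0, 0.0]
force: [-0.0, 0.4, 0.4]
finger_gap: 85.4
grip_force: 0.0
clock: 5.4
eef_pos: [428.1, -287.6, 169.7]
ee_rot: [-0.077, 0.997, -0.0, 0.0]
force: [-0.2, 1.3, 5.7]
finger_gap: 28.7
grip_force: 29.7
```

```bash
python3 -m handwheel '0 0 4 0;0 0 8 0;0 0 14 0;0 0 14 0;5 0 5 0;10 -1 0 0;18 -2 0 0;20 -2 0 0;20 -2 0 0;20 -2 0 0;20 -2 0 0;20 -2 0 0;20 -2 0 0;15 -2 0 0;8 0 0 0;4 -1 0 0;0 0 0 0;0 0 0 0;0 0 0 0'
python3 - <<'E'
from h import *
c=snap('wrist','w2'); print(get_state()['finger_gap'],get_state()['eef_pos'],proj('w2',(608,-305,8)),proj('w2',(608,-305,200)))
E
```

```text
clock: 7.78
eef_pos: [607.8, -305.6, 214.8]
ee_rot: [-0.077, 0.997, -0.0, 0.0]
force: [-0.7, -0.1, -1.2]
finger_gap: 28.7
grip_force: 29.7
28.70240167807302 [ 607.85094317 -305.588356    214.81006872] [276.4 180.4] [277.1 232.7]
```

View pics/w2.png

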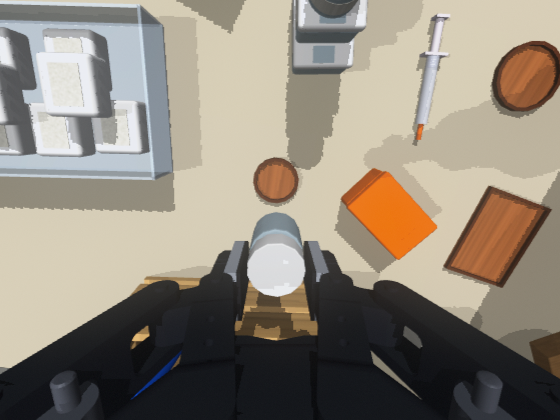

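The dish appears at (276,180), exactly where (608,-305) projects, and the bottle is held upright. I lower it.

```bash
python3 -m handwheel '0 0 -15 0;0 0 -25 0;0 0 -30 0;0 0 -30 0;0 0 -30 0;0 0 -25 0;0 0 -15 0;0 0 -10 0;0 0 -6 0;0 0 -4 0;0 0 -3 0;0 0 -2 0;0 0 0 0;0 0 0 0;0 0 0 0'; python3 -m handwheel '0 0 -1 0;0 0 -1 0;0 0 0 0;0 0 0 0'
```

```text
clock: 9.7
eef_pos: [608.1, -305.6, 19.7]
ee_rot: [-0.077, 0.997, -0.0, 0.0]
force: [-0.2, -0.4, -0.1]
finger_gap: 28.3
grip_force: 29.7
clock: 10.2
eef_pos: [608.1, -305.6, 17.6]
ee_rot: [-0.077, 0.997, -0.0, -0.0]
force: [-0.2, 0.3, -2.4]
finger_gap: 28.7
grip_force: 29.7
```

```bash
python3 -m handwheel '0 0 -0.5 0;0 0 -0.3 0;0 0 0 0;0 0 0 0;0 0 0 0'; python3 -m handwheel '0 0 0 0;0 0 0 0;0 0 0 0;0 0 0 0;0 0 0 0;0 0 0 0' -0.3; python3 -m handwheel '0 0 0 0;0 0 0 0;0 0 10 0;0 0 30 0;0 0 40 0;0 0 40 0;0 0 40 0;0 0 20 0;0 0 0 0;0 0 0 0' -1;  python3 - <<'E'
from h import *
snap('wrist','w3');crop('w3',130,80,430,300,2.6,'c5'); snap('scene','s3')
E
```

```text
clock: 10.82
eef_pos: [608.1, -305.6, 16.8]
ee_rot: [-0.077, 0.997, 0.0, 0.0]
force: [0.1, 0.1, 0.9]
finger_gap: 28.7
grip_force: 29.8
clock: 11.58
eef_pos: [608.0, -305.6, 16.8]
ee_rot: [-0.077, 0.997, -0.0, -0.0]
force: [0.5, -0.1, -0.5]
finger_gap: 55.7
grip_force: 0.0
clock: 12.82
eef_pos: [607.8, -305.4, 195.9]
ee_rot: [-0.077, 0.997, 0.0, -0.0]
force: [0.7, -0.0, 0.0]
finger_gap: 85.3
grip_force: 0.0
```

View pics/c5.png

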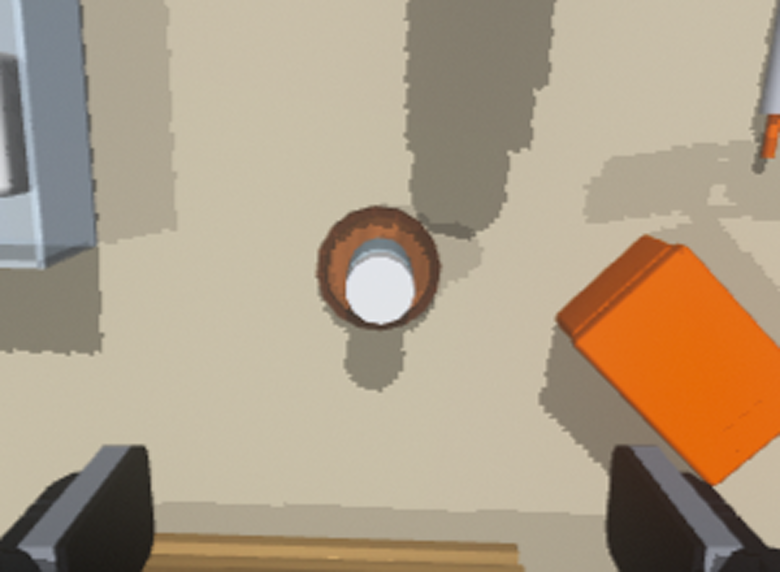

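The bottle stands upright and centred in its dish. Next is the pot.

```bash
python3 -m handwheel '-10 1 0 0;-20 2 0 0;-25 3 0 0;-30 3 0 0;-30 3 0 0;-25 2 0 0;-20 2 0 0;-13 1 0 0;-8 1 0 0;0 0 0 0;0 0 0 0;0 0 0 0';python3 - <<'E'
from h import *
print(get_state()['eef_pos'])
snap('wrist','w4');crop('w4',200,130,360,250,5,'c6');print(proj('w4',(427,-287,156)))
E
```

```text
clock: 14.42
eef_pos: [427.4, -287.6, 196.6]
ee_rot: [-0.077, 0.997, 0.0, -0.0]
force: [0.1, -0.4, -0.1]
finger_gap: 85.7
grip_force: 0.0
[ 427.42628984 -287.58897751  196.61913982]
[277.  219.7]
```

View pics/c6.png

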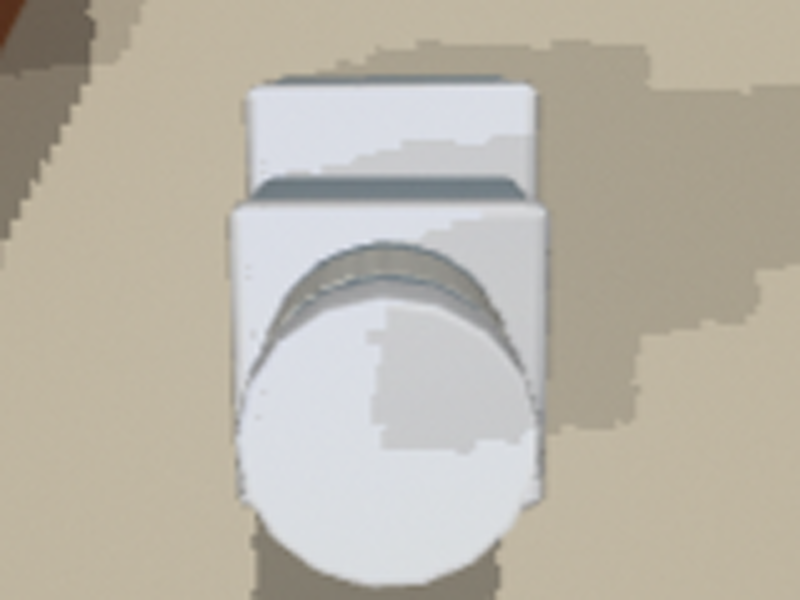

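The pot top is centred at about pixel (277.4,218), so at (425.5,-287). I grasp it.

```bash
python3 -m handwheel '-1.5 0.5 -10 0;0 0 -18 0;0 0 -18 0;0 0 -14 0;0 0 -10 0;0 0 -6 0;0 0 -2.5 0;0 0 0 0;0 0 0 0;0 0 0 0' -1; python3 -m handwheel '0 0 0 0;0 0 0 0;0 0 0 0;0 0 0 0;0 0 0 0;0 0 0 0;0 0 0 0;0 0 0 0' 1 30; python3 -m handwheel '0 0 4 0;0 0 8 0;0 0 14 0;0 0 14 0;0 0 5 0;0 0 0 0;0 0 0 0'
```

```text
clock: 15.72
eef_pos: [425.6, -287.2, 118.5]
ee_rot: [-0.077, 0.997, -0.0, 0.0]
force: [-0.3, 0.3, 0.0]
finger_gap: 85.1
grip_force: 0.0
clock: 16.73
eef_pos: [425.7, -287.1, 118.6]
ee_rot: [-0.077, 0.997, -0.0, 0.0]
force: [-0.8, 1.4, 5.6]
finger_gap: 45.0
grip_force: 30.3
clock: 17.6
eef_pos: [425.4, -287.0, 162.9]
ee_rot: [-0.077, 0.997, 0.0, -0.0]
force: [0.0, 0.3, -0.8]
finger_gap: 44.8
grip_force: 30.7
```

```bash
python3 -m handwheel '0 8 0 0;1 18 0 0;1 25 0 0;2 30 0 0;2 30 0 0;2 30 0 0;2 30 0 0;2 30 0 0;2 25 0 0;1 17 0 0;0.5 9 0 0;0 5 0 0;0 0 0 0;0 0 0 0;0 0 0 0'; python3 -m handwheel '0 0 -10 0;0 0 -20 0;0 0 -25 0;0 0 -25 0;0 0 -20 0;0 0 -15 0;0 0 -10 0;0 0 -8 0;0 0 -5 0;0 0 -3 0;0 0 -2 0;0 0 0 0;0 0 0 0;0 0 0 0'
```

```text
clock: 19.48
eef_pos: [441.0, -30.4, 163.2]
ee_rot: [-0.077, 0.997, -0.0, -0.0]
force: [0.4, 0.3, -0.4]
finger_gap: 44.7
grip_force: 30.8
clock: 21.22
eef_pos: [441.2, -30.1, 20.4]
ee_rot: [-0.077, 0.997, -0.0, 0.0]
force: [-0.0, 0.4, -1.1]
finger_gap: 44.6
grip_force: 30.8
```

```bash
python3 -m handwheel '0 0 -1 0;0 0 -1 0;0 0 -0.6 0;0 0 0 0;0 0 0 0;0 0 0 0'; python3 -m handwheel '0 0 0 0;0 0 0 0;0 0 0 0;0 0 0 0;0 0 0 0;0 0 0 0' -0.5; python3 -m handwheel '0 0 0 0;0 0 0 0;0 0 10 0;0 0 30 0;0 0 40 0;0 0 40 0;0 0 20 0;0 0 0 0;0 0 0 0' -1;  python3 - <<'E'
from h import *
snap('wrist','w5');crop('w5',0,0,560,300,1.4,'c7')
print(get_state()['eef_pos'],proj('w5',(441,-30,8)))
E
```

```text
clock: 21.98
eef_pos: [441.1, -30.1, 17.7]
ee_rot: [-0.077, 0.997, -0.0, 0.0]
force: [0.0, -1.1, -1.8]
finger_gap: 44.7
grip_force: 30.8
clock: 22.72
eef_pos: [441.1, -30.1, 17.7]
ee_rot: [-0.077, 0.997, -0.0, 0.0]
force: [-0.8, -0.2, 0.5]
finger_gap: 63.7
grip_force: 0.0
clock: 23.85
eef_pos: [440.7, -30.0, 157.2]
ee_rot: [-0.077, 0.997, 0.0, -0.0]
force: [1.0, -0.1, -0.2]
finger_gap: 85.8
grip_force: 0.0
[440.57090632 -29.95032791 157.01990307] [275.9 189.8]
```

View pics/c7.png

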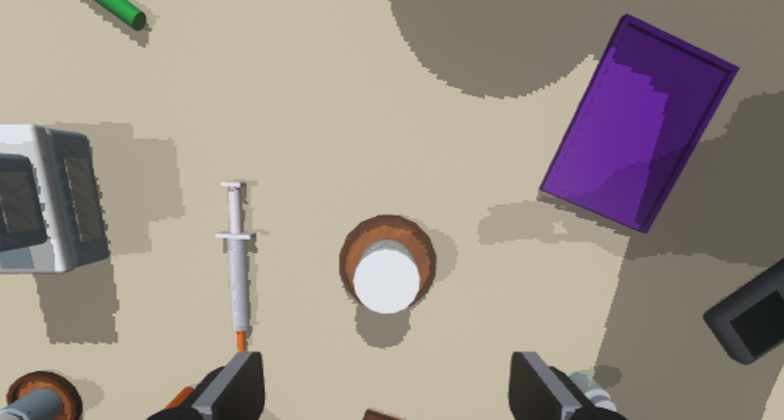

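The pot stands upright in its dish. Now the square box.

```bash
python3 -m handwheel '0 -8 0 0;-1 -18 0 0;-1 -25 0 0;-2 -30 0 0;-2 -30 0 0;-2 -30 0 0;-2 -30 0 0;-2 -30 0 0;-2 -25 0 0;-1 -17 0 0;-1 -9 0 0;0 -4 0 0;0 0 0 0;0 0 0 0;0 0 0 0'; python3 -m handwheel '0 0 -10 0;0 0 -20 0;0 0 -20 0;0 0 -15 0;0 0 -10 0;0 0 -8 0;0 0 -4 0;0 0 -3 0;0 0 0 0;0 0 0 0;0 0 0 0'; python3 -m handwheel '0 0 0 0;0 0 0 0;0 0 0 0;0 0 0 0;0 0 0 0;0 0 0 0;0 0 0 0;0 0 0 0' 1 30; python3 -m handwheel '0 0 4 0;0 0 8 0;0 0 14 0;0 0 14 0;0 0 10 0;0 0 0 0;0 0 0 0'
```

```text
clock: 25.78
eef_pos: [425.1, -285.7, 157.8]
ee_rot: [-0.077, 0.997, -0.0, 0.0]
force: [0.2, -0.0, -0.9]
finger_gap: 85.5
grip_force: 0.0
clock: 27.15
eef_pos: [425.2, -286.2, 67.9]
ee_rot: [-0.077, 0.997, -0.0, 0.0]
force: [-0.6, -0.2, -0.2]
finger_gap: 85.2
grip_force: 0.0
clock: 28.15
eef_pos: [425.1, -286.2, 67.9]
ee_rot: [-0.077, 0.997, -0.0, 0.0]
force: [-2.0, -0.5, 4.4]
finger_gap: 56.8
grip_force: 31.7
clock: 29.02
eef_pos: [424.9, -285.9, 117.4]
ee_rot: [-0.077, 0.997, 0.0, -0.0]
force: [0.4, -1.0, -1.4]
finger_gap: 57.1
grip_force: 32.7
```

```bash
python3 -m handwheel '3 10 10 0.02;6 20 10 0.04;9 30 0 0.04;10 33 0 0.04;10 33 0 0.04;10 33 0 0.04;10 33 0 0.04;11 34 0 0.04;11 34 0 0.04;11 34 0 0.04;11 34 0 0.04;11 34 0 0.04;11 34 0 0.04;11 34 0 0.04;11 34 0 0.04;11 34 0 0.04;10 34 0 0.04;8 32 0 0.04;5 20 0 0.04;2 10 0 0.056'; python3 -m handwheel '0 0 0 0;0 0 0 0;0 0 0 0';python3 - <<'E'
from h import *
snap('wrist','w6');crop('w6',100,0,460,300,2,'c8')
print(get_state()['eef_pos'],proj('w6',(606.4,307.4,8)))
E
```

```text
clock: 31.52
eef_pos: [606.5, 309.7, 137.7]
ee_rot: [-0.459, 0.888, 0.0, -0.0]
force: [-0.9, 0.2, -1.6]
finger_gap: 57.2
grip_force: 32.7
clock: 31.9
eef_pos: [606.9, 307.5, 137.9]
ee_rot: [-0.457, 0.889, -0.0, -0.0]
force: [-0.0, 0.4, -1.7]
finger_gap: 57.5
grip_force: 32.7
[606.98131194 307.48703095 137.87850822] [276.2 193.1]
```

View pics/c8.png

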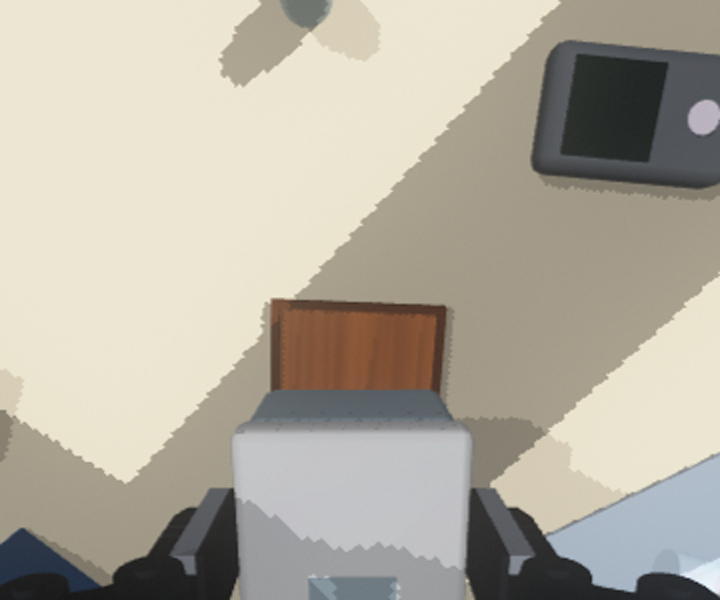

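The tray's near edge runs (271,299) to (447,306), and the held box's top edge runs (236,432) to (470,430).

Run:
```python
from h import *
def f(x,y,z): return px('w6',100+(x+.5)/2-.5,(y+.5)/2-.5,z)
for n,p,q,z,h in(('tray',(271,299),(447,306),8,44),('box',(234,432),(470,430),174,29)):
    a,b=f(*p,z),f(*q,z);d=(b-a)/np.linalg.norm(b-a);m=(a+b)/2
    c=[m+h*np.array([s*d[1],-s*d[0],0]) for s in(1,-1)]
    print(n,a,b,np.linalg.norm(b-a),np.arctan2(d[1],d[0]),c)
s=get_state()['ee_rot'];print(2*np.arctan2(s[1],s[0])-np.pi/2)
```

```text
tray [613.5 247.5   8. ] [544.5 301.3   8. ] 87.49537130614397 2.479346598390644 [array([606.05514549, 309.09897841,   8.        ]), array([551.94485451, 239.70102159,   8.        ])]
box [613.3 269.5 174. ] [568.9 300.8 174. ] 54.32356762952889 2.527548951411544 [array([607.80913822, 308.85241971, 174.        ]), array([574.39086178, 261.44758029, 174.        ])]
2.5200545128884126
```

```bash
python3 -m handwheel '-1.5 0.5 -10 -0.04;0 0 -20 0;0 0 -22 0;0 0 -20 0;0 0 -15 0;0 0 -12 0;0 0 -8 0;0 0 -5 0;0 0 -3 0;0 0 -1.5 0;0 0 0 0;0 0 0 0;0 0 0 0'; python3 -m handwheel '0 0 -1 0;0 0 -0.8 0;0 0 -0.5 0;0 0 0 0;0 0 0 0;0 0 0 0'
```

```text
clock: 33.58
eef_pos: [605.6, 308.5, 21.3]
ee_rot: [-0.44, 0.898, -0.0, 0.0]
force: [-0.2, 0.4, -1.1]
finger_gap: 56.9
grip_force: 32.7
clock: 34.33
eef_pos: [605.5, 308.4, 19.0]
ee_rot: [-0.44, 0.898, -0.0, 0.0]
force: [-1.5, -1.1, 3.1]
finger_gap: 56.8
grip_force: 33.1
```

```bash
python3 -m handwheel '0 0 0 0;0 0 0 0;0 0 0 0;0 0 0 0;0 0 0 0;0 0 0 0' -0.8; python3 -m handwheel '0 0 0 0;0 0 0 0;0 0 10 0;0 0 25 0;0 0 35 0;0 0 35 0;0 0 30 0;0 0 0 0;0 0 0 0' -1;  python3 - <<'E'
from h import *
snap('wrist','w7');crop('w7',100,50,460,320,2,'c9')
E
```

```text
clock: 35.08
eef_pos: [605.5, 308.4, 18.9]
ee_rot: [-0.44, 0.898, -0.0, -0.0]
force: [0.0, -0.5, 1.2]
finger_gap: 77.2
grip_force: 0.0
clock: 36.2
eef_pos: [605.4, 308.3, 153.7]
ee_rot: [-0.44, 0.898, 0.0, -0.0]
force: [0.0, 0.2, 0.1]
finger_gap: 85.2
grip_force: 0.0
```

View pics/c9.png

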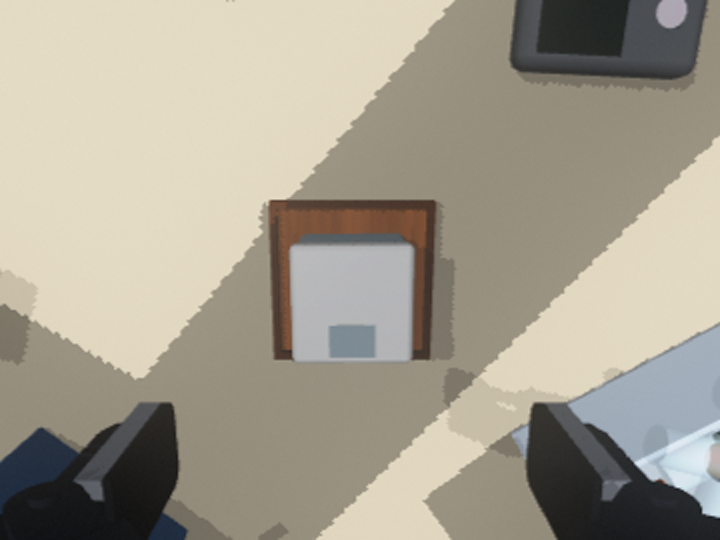

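The square box sits flat in its tray. I return for the long box and measure it and its tray by code from the wrist images.

```bash
python3 -m handwheel '-3 -10 0 -0.02;-6 -20 0 -0.04;-9 -30 0 -0.04;-10 -33 0 -0.04;-10 -33 0 -0.04;-10 -33 0 -0.04;-10 -33 0 -0.04;-11 -34 0 -0.04;-11 -34 0 -0.04;-11 -34 0 -0.04;-11 -34 0 -0.04;-11 -34 0 -0.04;-11 -34 0 -0.04;-11 -34 0 -0.04;-11 -34 0 -0.04;-11 -34 0 -0.04;-9 -34 0 -0.04;-6 -32 0 -0.04;-1 -20 0 -0.04;0 -10 0 -0.05'; python3 -m handwheel '0 0 0 0;0 0 0 0;0 0 0 0';python3 - <<'E'
from h import *
snap('wrist','w8'); s=get_state();print(s['eef_pos'],2*np.arctan2(s['ee_rot'][1],s['ee_rot'][0])-np.pi/2)
def blob(f,mask,near,z,er=3):
    mask=cv2.morphologyEx(mask.astype(np.uint8),cv2.MORPH_OPEN,np.ones((er,er)))
    cs,_=cv2.findContours(mask,cv2.RETR_EXTERNAL,cv2.CHAIN_APPROX_NONE)
    u,v=proj(f,near)
    cs=[c for c in cs if cv2.contourArea(c)>300 and cv2.pointPolygonTest(c,(float(u),float(v)),True)>-5]
    for c in cs:
        pts=np.array([px(f,*p[0],z)[:2] for p in c],np.float32); print(f,cv2.minAreaRect(pts),cv2.boundingRect(c))
im=np.load('pics/w8.npz')['frame'].astype(int);r,g,b=im[...,0],im[...,1],im[...,2]
blob('w8',(b>r-6)&(b>195),(429,-285,52),52); blob('w8',(b>r-6)&(b>170),(429,-285,52),52)
for f in('w2','w1'):
    im=np.load('pics/%s.npz'%f)['frame'].astype(int);r,g,b=im[...,0],im[...,1],im[...,2]
    u,v=map(int,proj(f,(644,4,8)));print(u,v)
    if 0<=u<560 and 0<=v<420: blob(f,(r>b*1.5)&(r<190)&(g<r*.75),(644,4,8),8)
E
```

```text
clock: 38.75
eef_pos: [432.3, -286.2, 153.6]
ee_rot: [-0.058, 0.998, 0.0, -0.0]
force: [0.2, 0.3, 0.2]
finger_gap: 85.2
grip_force: 0.0
clock: 39.12
eef_pos: [432.7, -284.9, 153.9]
ee_rot: [-0.061, 0.998, 0.0, 0.0]
force: [0.5, -0.3, 0.1]
finger_gap: 85.7
grip_force: 0.0
[ 432.71898799 -284.97625354  153.98810981] 1.692079958804443
w8 ((427.17047119140625, -285.2670593261719), (92.97702026367188, 58.966373443603516), 9.176163673400879) (242, 143, 67, 99)
w8 ((427.3288879394531, -285.3461608886719), (93.88430786132812, 60.08859634399414), 9.340962409973145) (241, 142, 68, 101)
496 240
w2 ((641.8831787109375, 1.4961166381835938), (94.42416381835938, 123.22029113769531), 78.88699340820312) (447, 188, 103, 99)
416 302
```

```bash
python3 -m handwheel '-4.7 -0.3 -10 0.04;0 0 -20 0;0 0 -25 0;0 0 -25 0;0 0 -20 0;0 0 -15 0;0 0 -12 0;0 0 -7 0;0 0 -4 0;0 0 0 0;0 0 0 0;0 0 0 0' -1; python3 -m handwheel '0 0 0 0;0 0 0 0;0 0 0 0;0 0 0 0;0 0 0 0;0 0 0 0;0 0 0 0;0 0 0 0' 1 40; python3 -m handwheel '0 0 4 0;0 0 10 0;0 0 16 0;0 0 20 0;0 0 25 0;0 0 25 0;0 0 0 0;0 0 0 0;0 0 0 0'
```

```text
clock: 40.67
eef_pos: [428.0, -286.0, 16.2]
ee_rot: [-0.08, 0.997, -0.0, 0.0]
force: [0.1, 0.0, 0.2]
finger_gap: 85.4
grip_force: 0.0
clock: 41.68
eef_pos: [427.9, -285.9, 16.3]
ee_rot: [-0.08, 0.997, -0.0, 0.0]
force: [-1.1, 1.3, 7.5]
finger_gap: 60.6
grip_force: 42.0
clock: 42.8
eef_pos: [427.5, -285.5, 115.1]
ee_rot: [-0.08, 0.997, 0.001, -0.0]
force: [-0.3, -0.3, -1.2]
finger_gap: 60.5
grip_force: 43.9
```

```bash
python3 -m handwheel '5 6 0 -0.02;10 13 0 -0.02;14 19 0 -0.022;16 22 0 -0.025;16 22 0 -0.025;16 22 0 -0.025;16 22 0 -0.025;16 22 0 -0.025;16 22 0 -0.025;16 22 0 -0.025;16 22 0 -0.025;16 22 0 -0.025;16 22 0 -0.025;14 18 0 -0.02;8 8 0 -0.02;4 4 0 0;0 0 0 0;0 0 0 0;0 0 0 0'
python3 - <<'E'
from h import *
snap('wrist','w9'); s=get_state();print(s['eef_pos'],2*np.arctan2(s['ee_rot'][1],s['ee_rot'][0])-np.pi/2)
im=np.load('pics/w9.npz')['frame'].astype(int);r,g,b=im[...,0],im[...,1],im[...,2]
m=((r>b*1.4)&(r<190)&(g<r*.78)).astype(np.uint8); m=cv2.morphologyEx(m,cv2.MORPH_OPEN,np.ones((3,3)))
cs,_=cv2.findContours(m,cv2.RETR_EXTERNAL,cv2.CHAIN_APPROX_NONE)
for c in cs:
    if cv2.contourArea(c)>300: print(cv2.boundingRect(c),cv2.minAreaRect(np.array([px('w9',*p[0],8)[:2] for p in c],np.float32)))
crop('w9',120,60,440,300,2.4,'c10')
E
```

```text
clock: 45.18
eef_pos: [642.6, 1.7, 116.0]
ee_rot: [0.096, 0.995, -0.0, 0.0]
force: [0.0, -0.4, -0.2]
finger_gap: 61.0
grip_force: 43.9
[642.68620444   1.7767063  116.00707124] 1.37861118188634
(391, 347, 73, 73) ((899.7257080078125, 127.95989990234375), (139.0984344482422, 33.441226959228516), 34.63963317871094)
(443, 280, 72, 45) ((789.555419921875, 195.70913696289062), (89.15911865234375, 29.54278564453125), 45.248905181884766)
(36, 164, 126, 110) ((616.99609375, -153.67579650878906), (127.51683044433594, 80.50239562988281), 20.609695434570312)
(231, 131, 98, 34) ((596.1865234375, 13.932697296142578), (88.70333099365234, 29.80967140197754), 78.69003295898438)
(534, 81, 26, 52) ((609.624755859375, 252.770263671875), (44.41468048095703, 21.73640251159668), 3.1694581508636475)
(159, 0, 65, 16) ((472.2132873535156, -35.30988311767578), (51.91588592529297, 10.793285369873047), 78.94569396972656)
```

View pics/c10.png

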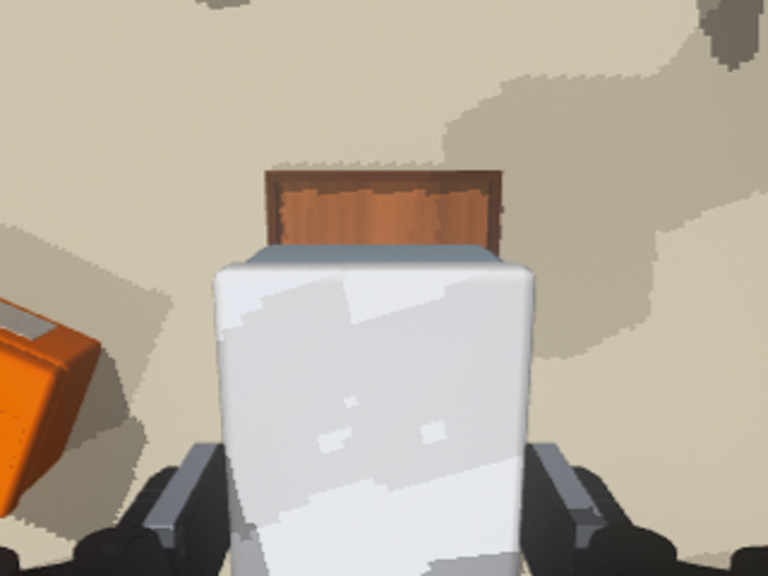

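The brown tray edge runs (266,171) to (502,171), square with the held box. By code the tray is at about (642.5,4.5), so I shift +2.5 in y and lower.

```bash
python3 -m handwheel '0 2.5 -10 0;0 0 -18 0;0 0 -20 0;0 0 -15 0;0 0 -12 0;0 0 -8 0;0 0 -6 0;0 0 -4 0;0 0 -2 0;0 0 0 0;0 0 0 0;0 0 0 0'; python3 -m handwheel '0 0 -0.8 0;0 0 -0.6 0;0 0 -0.6 0;0 0 0 0;0 0 0 0;0 0 0 0'
```

```text
clock: 46.72
eef_pos: [643.0, 4.6, 21.1]
ee_rot: [0.096, 0.995, -0.0, 0.0]
force: [-0.6, 0.5, -0.7]
finger_gap: 60.6
grip_force: 43.9
clock: 47.48
eef_pos: [642.8, 4.6, 19.3]
ee_rot: [0.096, 0.995, -0.0, 0.0]
force: [-2.3, -0.4, 5.9]
finger_gap: 60.5
grip_force: 44.6
```

```bash
python3 -m handwheel '0 0 0 0;0 0 0 0;0 0 0 0;0 0 0 0;0 0 0 0;0 0 0 0' -0.9; python3 -m handwheel '0 0 0 0;0 0 0 0;0 0 10 0;0 0 25 0;0 0 35 0;0 0 35 0;0 0 35 0;0 0 0 0;0 0 0 0;0 0 0 0' -1;  python3 - <<'E'
from h import *
def rects(f,m,z):
    m=cv2.morphologyEx(m.astype(np.uint8),cv2.MORPH_OPEN,np.ones((3,3)))
    for c in cv2.findContours(m,cv2.RETR_EXTERNAL,cv2.CHAIN_APPROX_NONE)[0]:
        if cv2.contourArea(c)>400: print(f,z,cv2.boundingRect(c),cv2.minAreaRect(np.array([px(f,*p[0],z)[:2] for p in c],np.float32)))
im=snap('wrist','w10')['frame'].astype(int);r,g,b=im[...,0],im[...,1],im[...,2]
rects('w10',(b>r-10)&(b>150),55)
rects('w10',((r>b*1.4)&(r<190)&(g<r*.78)),8)
im=snap('top','t10')['frame'].astype(int);r,g,b=im[...,0],im[...,1],im[...,2]
m=(b>r-12)&(b>130)
n,_,st,ce=cv2.connectedComponentsWithStats(m.astype(np.uint8))
for i in range(1,n):
    if st[i,4]>25: print(ce[i].round(1),st[i],px('t10',*ce[i],55))
E
```

```text
clock: 48.22
eef_pos: [642.9, 4.6, 18.9]
ee_rot: [0.096, 0.995, -0.0, 0.0]
force: [0.5, -0.0, 0.1]
finger_gap: 81.3
grip_force: 0.0
clock: 49.48
eef_pos: [642.4, 4.7, 158.0]
ee_rot: [0.096, 0.995, 0.0, -0.001]
force: [0.3, 0.2, -0.7]
finger_gap: 85.2
grip_force: 0.0
w10 55 (435, 390, 56, 30) ((925.45361328125, 172.5979461669922), (68.29630279541016, 42.9047966003418), 78.91915893554688)
w10 55 (243, 149, 66, 98) ((642.1925659179688, 4.3591766357421875), (60.24114990234375, 94.22016906738281), 78.83904266357422)
w10 55 (397, 15, 32, 32) ((524.0134887695312, 141.5121612548828), (21.7358455657959, 25.938709259033203), 23.629608154296875)
w10 55 (58, 0, 55, 92) ((484.9900207519531, -125.44734191894531), (70.84542846679688, 22.34934425354004), 1.092954397201538)
w10 8 (329, 310, 50, 41) ((834.1895141601562, 63.676334381103516), (50.0174674987793, 61.84270477294922), 48.67823028564453)
w10 8 (413, 262, 69, 47) ((795.3045043945312, 185.73358154296875), (80.1037826538086, 47.83796310424805), 34.814815521240234)
w10 8 (0, 186, 31, 51) ((613.7230834960938, -288.2542724609375), (32.848052978515
[... 832 characters left out ...]
. ]
[133.3 109.1] [129 102   9  13  54] [821.2 380.9  55. ]
[145.1 107.6] [141 104  10   8  34] [825.1 345.1  55. ]
[446.9 189.7] [ 408  156   85   68 3136] [ 548.4 -555.5   55. ]
[268.  164.6] [266 158   5  15  41] [639.8 -23.2  55. ]
[156.6 177.5] [146 166  24  25 292] [610.6 312.6  55. ]
[362.3 172.3] [358 168  10  10  82] [ 608.1 -305.    55. ]
[ 76.  209.9] [  20  178  102   65 4372] [519.8 555.4  55. ]
[494.3 197.2] [492 183   6  28  32] [ 521.9 -695.3   55. ]
[310.1 224.7] [306 208   8  37 135] [ 455.5 -143.6   55. ]
[ 19.4 225.4] [ 18 216   4  19  26] [478.3 725.2  55. ]
[273.2 230. ] [268 223  12  15 150] [443.  -33.4  55. ]
[361.3 286.8] [348 280  27  15 106] [ 268.2 -289.    55. ]
```

Measured against tray or dish centres, the long box top is at (642,4), the slim bottle at (608,-305), the pot at about (443,-33) and the square box at about (610,312). All are within tolerance, at top heights that fit flat standing, so I hand in.

```bash
python3 -c "
from rig import *
print(job_done())"
```

```text
the job is handed in; nothing more can be done
None
```

All four containers were taken off the stack from the top down and stood upright in their own dish or tray, and the job was handed in at about 50 s of the 136 s allowed; the rig gave no verdict back.

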